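Make up two sampling kits at the lab bench

ROBOT

A 6-joint arm with a two-finger parallel gripper is mounted at the origin on the work surface. World frame = base frame: x ahead of the robot, y to its left, z up, the work surface at z = 0. Lengths are in mm, angles in rad, forces in N, time in s.
With the tool pointing down it reaches from about 400 to 825 mm from the base axis. Payload 7 kg.
Tool frame: the origin (TCP) lies at the very end of the fingers, on their centre line; the grasp point (between the pads) lies behind it (manip.pinch_z is the z of the grasp point in the tool frame, in mm); z points along the fingers, x is the direction in which the jaws open and shut, and the axes are right-handed (so a half turn about z gives the same grasp; the last joint's range is limited). The gripper opens to 88 mm and grips with 3 to 60 N. Pads are 19 mm wide; open, the fingers measure 130 mm over their backs; the gripper's body (78 mm by 193 mm) begins 47 mm behind the grasp point.
Start: joints at [-0.922, 0.359, 0.012, 0, -1.224, -0.288], TCP at [238.263, -631.527, 226.561] pointing down, gripper open.
Joint ranges: [-3.07, 3.07], [-1.43, 2.12], [-1.02, 1.25], [-3.03, 1.67], [-3.05, -0], [-3.03, 3.03]. Speed limits (rad/s): [2.39, 2.39, 3.01, 3.14, 3.14, 3.14].

INTERFACE

Orientations are given as [roll, pitch, yaw] about the fixed x, y, z axes, in that order (R = Rz(yaw) Ry(pitch) Rx(roll)).
In Python, from cell import manip, vision gives the robot as it stands.
- The arm moves only by the tool drive_tool, never from a script. Its argument "increments" is one flat list of numbers, 7 for each row, row after row: the shift along the tool's x, y, z in cm, then the turn, a rotation vector about the tool's x, y, z in rad, then the closure, from 0 (fully open) to 1 (shut). In form: [x, y, z, wx, wy, wz, fingers, x, y, z, wx, wy, wz, fingers, ...]. A call has 1 to 12 rows; each row is the pose to reach, as a shift and turn from the pose measured when the call began, along the tool's axes at that moment; what a row does not reach only later rows make up. A row lasts 1/10 s, in which the tool goes at most 50 mm and 8.59 degrees, less where a joint would pass 70% of its speed; a pose out of reach is approached as far as the arm can. A call with a gripper value outside its range is refused whole. The fingers move at their own pace and stop on an object; the grip force is fixed at half the most. Time passes only in rows, so rows that repeat a pose let the fingers close. It gives the time, the measured TCP pose, the force and the opening at its end, in the units of the state.
- manip.get_obs(): the state, without advancing time (a new reading comes with each control period).
- vision.snapshot(name): name is "scene" or "top" or "wrist"; returns (picture, depth): 480x640x3 uint8, blue, green, red; 480x640 float32, mm along the optical axis (not along the pixel's ray), 0 where there is no reading.
- vision.calibration(name): a dict with "K" (3x3 intrinsics, pixels), "dist_coeffs" ([k1, k2, p1, p2, k3] as OpenCV has them; the pictures are not rectified), "world_to_cam" (4x4, takes a point from world to camera coordinates). Camera axes: x right, y down, z forward; pixel columns grow to the right and rows downward; lengths in mm; the calibration is good to about 2 mm. A picture is of the moment at which its call begins: read the wrist's pose just before it. calibration takes no time and is no camera call; for the wrist camera it gives the pose at the moment of the call.
- manip.finish_job(): hands the job in, once; it reports no verdict.
The state is a dict: "clock": time; "qpos": joint angles; "joint_velocities": joint speeds; "joint_efforts": joint torques, N m; "tool_pos": TCP position; "ee_rot": TCP orientation; "contact_force": force on the tool from outside, world axes, zero at the start; "torque": the same for the moment, N m; "gripper_width": opening from 0.0 (shut) to 1.0 (fully open).
Only numpy, scipy, OpenCV 4.12 (cv2) and the standard library are available. Lean on these libraries where they do the work, as an engineer would, in place of code of your own. Each camera call takes 0.05 s, during which the arm holds its last target.

TASK

Make up the two sampling kits from the stock on the bench. Blue tray: stand the red-capped jar in its white-floored bay and the stack of petri dishes in its black-floored bay; green tray: stand the amber bottle in its white-floored bay and the yellow-capped jar in its black-floored bay. Keep everything upright, let go of it flat on the bay floor, and leave the blue-capped jar, the burner and the tube rack where they are.

Things in the scene. Friction and masses are not known exactly. Their poses are not given: they have to be found in the camera images.
- red_jar: screw-top specimen jar standing upright: pale grey body 49 mm in diameter, red cap 51 mm in diameter and 16 mm tall, 72 mm tall in all, about 60 g. Origin at the centre of its underside, z up along its axis.
- yellow_jar: screw-top specimen jar standing upright: pale grey body 49 mm in diameter, yellow cap 51 mm in diameter and 16 mm tall, 72 mm tall in all, about 60 g. Origin at the centre of its underside, z up along its axis.
- blue_jar: screw-top specimen jar standing upright: pale grey body 49 mm in diameter, blue cap 51 mm in diameter and 16 mm tall, 72 mm tall in all, about 60 g. Origin at the centre of its underside, z up along its axis. Not part of any kit: stays where it is.
- amber_bottle: brown (amber) reagent bottle standing upright: straight body 46 mm in diameter up to 58 mm height, then a shoulder to a 22 mm neck and a black cap 26 mm in diameter; 90 mm tall in all, about 120 g. Origin at the centre of its underside, z up along its axis.
- petri_stack: stack of three pink-and-white petri dishes fixed together, handled as one solid cylinder 55 mm in diameter and 45 mm tall, about 50 g; the top shows a pink disc in a white ring. Origin at the centre of its underside, z up along its axis.
- blue_tray: low blue kit tray, fixed, any yaw: 96 mm (x) by 188 mm (y), rim 12 mm high, walls 8 mm. A divider 12 mm wide, as high as the rim, makes two bays, 80 x 80 mm inside: the white-floored bay is centred at (0, +46 mm), the black-floored bay at (0, -46 mm) in the tray's frame; bay floors 5 mm above the bench. Origin: centre of the underside, z up.
- green_tray: low green kit tray, fixed, any yaw: 96 mm (x) by 188 mm (y), rim 12 mm high, walls 8 mm. A divider 12 mm wide, as high as the rim, makes two bays, 80 x 80 mm inside: the white-floored bay is centred at (0, +46 mm), the black-floored bay at (0, -46 mm) in the tray's frame; bay floors 5 mm above the bench. Origin: centre of the underside, z up.
- burner: bystander: bench gas burner (not lit), dark round foot 72 mm in diameter and a steel barrel, 132 mm tall, at the left of the work, loose. Origin at the centre of its underside.
- tube_rack: bystander: orange rack with four capped tubes, 50 mm (x) by 130 mm (y), 97 mm tall, at the right of the work, loose, one piece with its tubes. Origin at the centre of its underside.
Not all that is in view belongs to the job. Of the things that look like the petri_stack, take the one that is farthest to the robot's right at the start.

How it is judged (in metres and radians):
At the end, for the whole second after the job is handed in: The four things are in their named bays, within 22 mm of the bay centre along both tray axes, underside on its floor (under 9 mm above the bench), upright within 0.12 rad, at rest. Blue-capped jar, burner, tube rack within 30 mm of their start, upright within 0.12 rad (x of red_jar in the frame of blue_tray between -0.022 and 0.022 m and y of red_jar in the frame of blue_tray between 0.024 and 0.068 m and z of each of red_jar, petri_stack in the frame of blue_tray below 0.009 m and angle between each of red_jar, petri_stack, amber_bottle, yellow_jar, blue_jar, burner, tube_rack's own z axis and vertical below 0.12 rad and linear speed of each of red_jar, petri_stack, amber_bottle, yellow_jar below 0.02 m/s and angular speed of each of red_jar, petri_stack, amber_bottle, yellow_jar below 0.2 rad/s and x of petri_stack in the frame of blue_tray between -0.022 and 0.022 m and y of petri_stack in the frame of blue_tray between -0.068 and -0.024 m and x of amber_bottle in the frame of green_tray between -0.022 and 0.022 m and y of amber_bottle in the frame of green_tray between 0.024 and 0.068 m and z of each of amber_bottle, yellow_jar in the frame of green_tray below 0.009 m and x of yellow_jar in the frame of green_tray between -0.022 and 0.022 m and y of yellow_jar in the frame of green_tray between -0.068 and -0.024 m and distance of each of blue_jar, burner, tube_rack from where it was at the start of the episode below 0.03 m); the robot touches nothing.
It fails at once if one of the four kit things is tipped more than 30 degrees from upright (angle between any of red_jar, petri_stack, amber_bottle, yellow_jar's own z axis and vertical above 0.52 rad).
It fails at once if the blue-capped jar is moved more than 30 mm (distance of blue_jar from where it was at the start of the episode above 0.03 m).
It fails at once if the burner is moved more than 30 mm (distance of burner from where it was at the start of the episode above 0.03 m).
It fails at once if the tube rack is moved more than 30 mm (distance of tube_rack from where it was at the start of the episode above 0.03 m).
It also fails if it takes over 109 s, if anything falls off the work surface, if the arm or the gripper's body presses on something with over 40 N, if the wrist force passes 120 N, or if a joint passes its speed limit or range.

## Working session

There is one attempt and no reset: what is moved stays moved. The work goes in short steps, Python scripts to look and compute and a tool call to move; the robot and the scene stay as the last step left them, time stands still between calls to the robot, and variables do not carry over. Pictures are saved under pics/ and viewed, and the job is handed in when it is done.

Besides the shell and the picture viewer there is one more tool, called after "Request:" as name(argument=value, ...) on one line, values as JSON. drive_tool: Moves the arm, as the interface text tells. Its arguments: {"type":"object","properties":{"increments":{"type":"array","items":{"type":"number"}}},"required":["increments"]}

```bash
ls; mkdir -p pics
python3 - <<'E'
from cell import manip, vision
import cv2, numpy as np
print(manip.get_obs(), manip.pinch_z)
for n in ("scene","top"):
    p,d=vision.snapshot(n); cv2.imwrite(f"pics/{n}0.png",p); np.save(f"pics/{n}0.npy",d)
    c=vision.calibration(n); print(n,{k:np.round(v,4).tolist() for k,v in c.items()})
E
```

```text
pics
{'clock': 0.0, 'qpos': array([-9.21912094e-01,  3.59410536e-01,  1.10820517e-02, -3.53771456e-04,
       -1.22408310e+00, -2.88102739e-01]), 'joint_velocities': array([-0.00072866,  0.00043363,  0.00141667,  0.0027616 ,  0.0005043 ,
       -0.00141073]), 'joint_efforts': array([ 9.81593876e-04, -5.82720029e+01,  2.93059373e+01,  6.99721813e+00,
        6.92273868e-03, -1.37515135e-04]), 'tool_pos': array([ 238.09386385, -631.10859766,  225.61682322]), 'ee_rot': array([-3.14145252e+00, -1.64318182e-03,  1.93145722e+00]), 'contact_force': array([0.43424281, 0.26974973, 0.2741586 ]), 'torque': array([ 0.01966938, -0.03839469, -0.02299646]), 'gripper_width': 1.0016148283155182} -18.8
scene {'K': [[545.2491, 0.0, 322.8984], [0.0, 545.2491, 240.1676], [0.0, 0.0, 1.0]], 'dist_coeffs': [-0.0859, 0.0, 0.0, 0.0, 0.0], 'world_to_cam': [[0.6224, 0.7827, -0.0001, -288.7584], [0.4747, -0.3777, -0.795, -215.2258], [-0.6223, 0.4948, -0.6066, 1557.7226], [0.0, 0.0, 0.0, 1.0]]}
top {'K': [[568.6116, 0.0, 317.1701], [0.0, 568.6116, 236.1468], [0.0, 0.0, 1.0]], 'dist_coeffs': [-0.1476, 0.0, 0.0, 0.0, 0.0], 'world_to_cam': [[0.0036, -1.0, 0.0035, -43.0974], [-0.9827, -0.0042, -0.1851, 459.8122], [0.1851, -0.0028, -0.9827, 1464.2364], [0.0, 0.0, 0.0, 1.0]]}
```

View pics/top0.png

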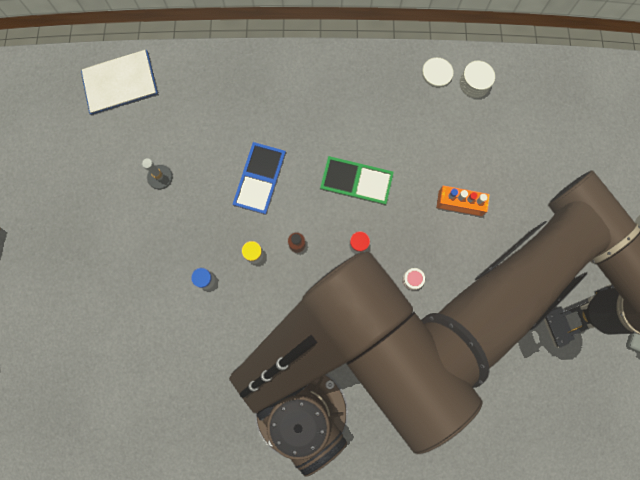

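View pics/scene0.png

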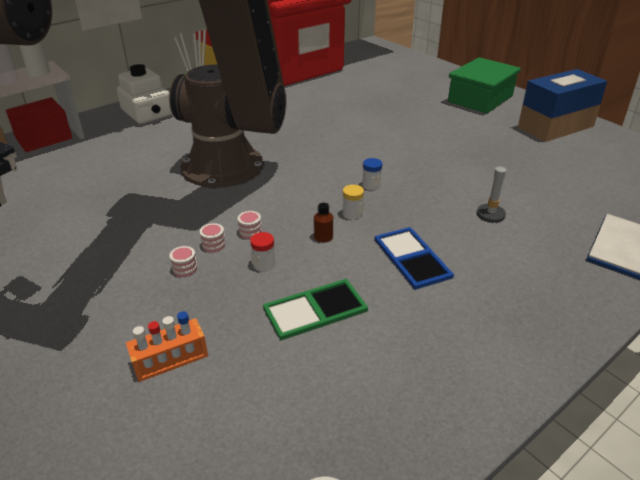

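```bash
cat > h.py <<'E'
import cv2, numpy as np
from cell import manip, vision
def ray(name,px,z,cal=None):
    c=cal or vision.calibration(name)
    K=np.array(c["K"]);D=np.array(c["dist_coeffs"]);T=np.array(c["world_to_cam"])
    u=cv2.undistortPoints(np.array(px,float).reshape(-1,1,2),K,D).reshape(-1,2)
    d=np.c_[u,np.ones(len(u))]@T[:3,:3]   # R^T d
    o=-T[:3,:3].T@T[:3,3]
    s=(z-o[2])/d[:,2]
    return (o+d*s[:,None])[:,:2]
def mask(img,h0,h1,s0,s1,v0,v1):
    H=cv2.cvtColor(img,cv2.COLOR_BGR2HSV)
    if h0<=h1: return cv2.inRange(H,(h0,s0,v0),(h1,s1,v1))
    return cv2.inRange(H,(h0,s0,v0),(179,s1,v1))|cv2.inRange(H,(0,s0,v0),(h1,s1,v1))
def blobs(m,amin=40):
    n,l,st,ce=cv2.connectedComponentsWithStats(m)
    return [(st[i].tolist(),ce[i]) for i in range(1,n) if st[i][4]>=amin]
E
python3 - <<'E'
from h import *
t=cv2.imread("pics/top0.png"); s=cv2.imread("pics/scene0.png")
R={'red':(174,6,180,255,120,255),'yellow':(22,32,150,255,120,255),'blue':(105,125,150,255,80,255),'pink':(165,179,60,170,150,255),'orange':(8,18,180,255,150,255),'green':(50,80,100,255,60,255)}
for k,r in R.items():
  z={'red':72,'yellow':72,'blue':72,'pink':45}.get(k,12)
  for n,i in(("top",t),("scene",s)):
    for st,ce in blobs(mask(i,*r)):
        print(k,n,st,np.round(ce,1),np.round(ray(n,ce,z),1))
# tray floors white
for n,i in(("top",t),("scene",s)):
  for st,ce in blobs(mask(i,0,179,0,60,190,255),150): print('white',n,st,np.round(ce,1),np.round(ray(n,ce,5),1))
  for st,ce in blobs(mask(i,0,179,0,80,0,48),150): print('black',n,st,np.round(ce,1),np.round(ray(n,ce,5),1))
crop=cv2.resize(s[190:390,120:400],None,fx=2.8,fy=2.8,interpolation=cv2.INTER_CUBIC); cv2.imwrite("pics/c1.png",crop)
E
```

```text
red top [351, 232, 18, 19, 268] [359.5 241. ] [[ 442.  -151.2]]
red scene [270, 0, 50, 9, 226] [289.6   2.8] [[-1151.1  1065.2]]
red scene [251, 233, 22, 14, 250] [261.6 239.4] [[ 448.  -154.1]]
red scene [149, 322, 10, 8, 62] [153.1 325.4] [[ 538.9 -445.1]]
yellow top [242, 241, 19, 20, 290] [251.1 250.6] [[415.6 129.7]]
yellow scene [344, 185, 20, 12, 156] [352.8 190.5] [[421.7 125.8]]
blue top [233, 143, 52, 70, 490] [259.2 175.9] [[616.9 113.5]]
blue top [192, 269, 18, 18, 262] [200.7 277.3] [[345.2 258.9]]
blue scene [529, 70, 76, 24, 633] [566.7  82. ] [[ 344.7 1207. ]]
blue scene [364, 158, 18, 11, 146] [372.6 163.1] [[352.5 254.4]]
blue scene [376, 228, 77, 59, 754] [414.6 258.9] [[696.8  53.3]]
blue scene [178, 312, 10, 8, 68] [182.3 315.6] [[ 548.9 -392.4]]
pink top [408, 271, 14, 15, 156] [414.5 278. ] [[ 348.8 -297.4]]
pink scene [241, 213, 17, 9, 116] [248.6 216.8] [[ 324.9 -111.6]]
pink scene [203, 225, 17, 10, 128] [211.  229.5] [[ 314.3 -205.4]]
pink scene [173, 248, 18, 11, 152] [181.7 253.2] [[ 350.8 -297.8]]
orange top [440, 186, 49, 26, 466] [461.4 200.1] [[ 569.1
[... 971 characters left out ...]
76] [298.  350.8] [[159.5   8.1]]
white scene [591, 215, 49, 57, 1901] [618.7 242.7] [[907.3 544.4]]
white scene [382, 232, 41, 24, 556] [401.9 243.8] [[587.  135.2]]
white scene [270, 298, 48, 34, 962] [293.4 314. ] [[ 614.6 -194.4]]
black scene [0, 0, 52, 45, 1919] [26.1 19.8] [[-2091.5   -32.4]]
black scene [170, 0, 116, 137, 7074] [235.   72.7] [[-610.1  409.5]]
black scene [130, 64, 16, 12, 163] [137.5  69.6] [[-903.   122.7]]
black scene [180, 133, 85, 56, 2095] [222.9 163. ] [[-1.6  3.6]]
black scene [0, 142, 15, 34, 302] [  4.8 157.5] [[-459.5 -495.7]]
black scene [402, 255, 42, 26, 626] [422.8 267.3] [[675.5 111.2]]
black scene [313, 285, 47, 31, 845] [335.7 300.1] [[ 636.1 -103.7]]
```

View pics/c1.png

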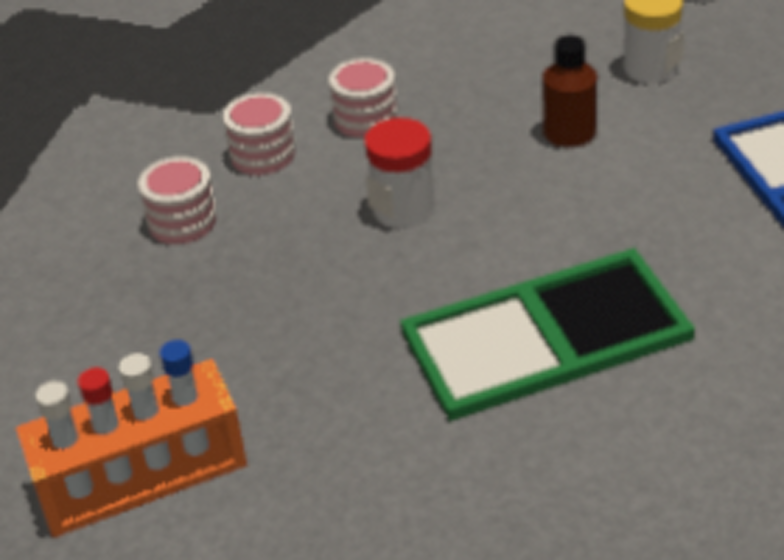

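Three things look like the petri stack. In the scene picture they are at (182,253), y≈-298; (211,229), y≈-205; and (249,217), y≈-112. The enlarged crop shows all three as pink disc stacks. The one at (182,253) is farthest right, and the top view agrees at (414,278), about (350,-298). Next I measure the bottle and refine the trays and rack.

```bash
cat >> h.py <<'E'
def go(x,y,z,yawdeg):
    o=manip.get_obs(); p=o["tool_pos"]; R=__import__("scipy.spatial.transform",fromlist=["Rotation"]).Rotation
    r=R.from_euler("xyz",o["ee_rot"]); t=R.from_euler("xyz",[np.pi,0,np.radians(yawdeg)])
    d=r.inv().apply(np.array([x,y,z])-p)/10; w=(r.inv()*t).as_rotvec()
    print("t",round(o["clock"],2),"p",np.round(p,1),"yaw",round(np.degrees(o["ee_rot"][2]),1),"grip",round(o["gripper_width"],3),"F",np.round(o["contact_force"],1))
    print("   -> d",np.round(d,2),"w",np.round(w,3))
E
python3 - <<'E'
from h import *
t=cv2.imread("pics/top0.png"); s=cv2.imread("pics/scene0.png")
for n,i,b in(("top",t,(280,225,315,260)),("scene",s,(305,198,340,248))):
    x0,y0,x1,y1=b; c=i[y0:y1,x0:x1]
    m=mask(c,0,14,110,255,20,140); 
    for st,ce in blobs(m,15): print(n,'brown',st,ce+[x0,y0])
    for st,ce in blobs(mask(c,0,179,0,255,0,36),8): print(n,'dark',st,ce+[x0,y0],ray(n,ce+[x0,y0],86))
    cv2.imwrite(f"pics/am_{n}.png",cv2.resize(c,None,fx=10,fy=10,interpolation=cv2.INTER_CUBIC))
go(350,-298,180,75.5)
E
python3 -c "
import cv2,numpy as np
a=cv2.imread('pics/am_top.png');b=cv2.imread('pics/am_scene.png')
h=max(a.shape[0],b.shape[0]);f=lambda i:cv2.copyMakeBorder(i,0,h-i.shape[0],0,0,0)
cv2.imwrite('pics/am.png',np.hstack([f(a),f(b)]))"
```

```text
top brown [8, 8, 17, 17, 110] [295.87272727 242.43636364]
scene brown [9, 14, 19, 30, 506] [323.17193676 226.82213439]
scene dark [14, 5, 9, 12, 94] [322.9893617  208.71276596] [[454.499143     7.76773186]]
t 0.1 p [ 238.1 -631.1  225.7] yaw 110.7 grip 0.997 F [-0.1  0.4 -0.1]
   -> d [27.21 22.23  4.61] w [-0.001 -0.001  0.614]
```

View pics/am.png

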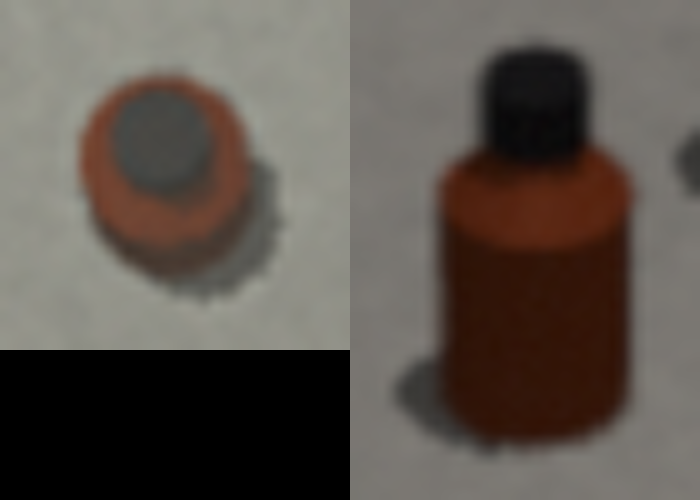

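The left crop shows the bottle from above, with its cap centre at about (296,239) in the top picture. In the scene picture (right crop) the cap top is at about (323.5,205). Moving above the petri stack.

Request:
drive_tool(increments=[2.2,1.8,0.4,0,0,0.05,0,5.4,4.4,0.9,0,0,0.12,0,9,7.3,1.5,0,0,0.2,0,12.6,10.3,2.1,0,0,0.28,0,16.3,13.3,2.8,0,0,0.37,0,19.9,16.3,3.4,0,0,0.45,0,23.1,18.9,3.9,0,0,0.52,0,25.3,20.7,4.3,0,0,0.57,0,26.7,21.8,4.5,0,0,0.6,0,27.2,22.2,4.6,0,0,0.61,0,27.2,22.2,4.6,0,0,0.61,0,27.2,22.2,4.6,0,0,0.61,0])

```text
clock: 1.3
tool_pos: [349.8, -298.7, 180.1]
ee_rot: [-3.141, -0.001, 1.322]
contact_force: [-0.3, -0.8, 0.2]
gripper_width: 1.004
```

Run:
```python
from h import *
go(350,-298,14,75.5)
print(ray("top",[296,238.5],90),ray("scene",[323.3,204.6],90))
c=vision.calibration("wrist");p,d=vision.snapshot("wrist"); cv2.imwrite("pics/w1.png",p)
for st,ce in blobs(mask(p,165,179,60,170,120,255),300): print(st,ce,ray("wrist",ce,45,c))
t,_=vision.snapshot("top"); cv2.imwrite("pics/t1.png",t)
for st,ce in blobs(mask(t,165,179,60,170,150,255)): print('pink',ce,ray("top",ce,45))
```

```text
t 1.3 p [ 349.8 -298.7  180.1] yaw 75.8 grip 1.004 F [-0.3 -0.8  0.2]
   -> d [ 0.05  0.02 16.61] w [-0.001 -0.001  0.004]
[[444.7523303   13.10319941]] [[446.58124059  14.96424532]]
[510, 121, 51, 52, 2062] [535.1842871  146.44519884] [[ 322.91840368 -109.81490052]]
[393, 139, 50, 50, 1925] [417.53922078 163.70701299] [[ 312.64523084 -204.18960361]]
[298, 210, 46, 44, 1578] [320.29531052 231.36628644] [[ 349.12601238 -296.63691173]]
```

View pics/w1.png

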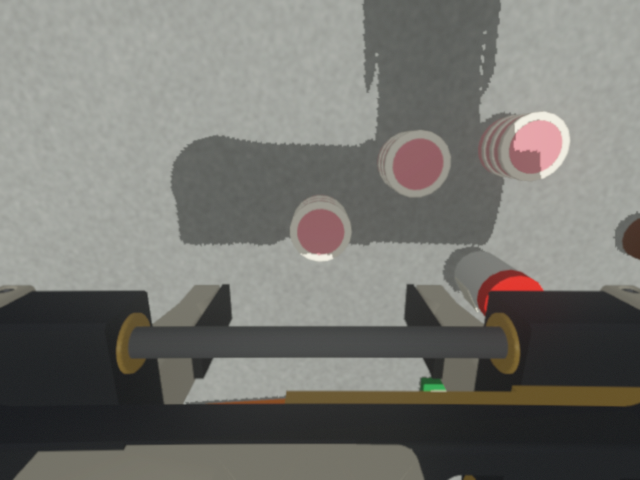

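The wrist view shows the target stack at (320,231), which gives (349,-297). The two lookalikes are at (418,164) and (535,146), and the red cap at (510,290). The target agrees with the other views, so I go down and grip.

Request:
drive_tool(increments=[0.1,0,2,0,0,0,0,0.1,0,5,0,0,0,0,0.1,0,8.5,0,0,0,0,0.1,0,11.5,0,0,0,0,0.1,0,14,0,0,0,0,0.1,0,15.6,0,0,0,0,0.1,0,16.3,0,0,0,0,0.1,0,16.6,0,0,0,0,0.1,0,16.6,0,0,0,0,0.1,0,16.6,0,0,0,1,0.1,0,16.6,0,0,0,1,0.1,0,16.6,0,0,0,1])

```text
clock: 2.6
tool_pos: [350.1, -297.8, 14.7]
ee_rot: [3.141, -0.001, 1.321]
contact_force: [0.8, 0.3, 0.9]
gripper_width: 0.788
```

Request:
drive_tool(increments=[0,0,0,0,0,0,1,0,0,0,0,0,0,1,0,0,0,0,0,0,1,0,0,0,0,0,0,1,0,0,0,0,0,0,1])

```text
clock: 3.1
tool_pos: [350.4, -297.9, 15.0]
ee_rot: [3.141, -0.001, 1.321]
contact_force: [-0.3, 1.2, 5.9]
gripper_width: 0.621
```

Request:
drive_tool(increments=[0,0,-1,0,0,0,1,0,0,-3,0,0,0,1,0,0,-6.5,0,0,0,1,0,0,-10,0,0,0,1,0,0,-13,0,0,0,1,0,0,-15,0,0,0,1,0,0,-15.5,0,0,0,1,0,0,-15.5,0,0,0,1])

```text
clock: 3.9
tool_pos: [350.4, -298.0, 170.9]
ee_rot: [3.139, -0.001, 1.321]
contact_force: [0.6, 0.5, -1.2]
gripper_width: 0.623
```

Run:
```python
from h import *
go(675.5,111,170,75.5)
```

```text
t 3.9 p [ 350.4 -298.   170.9] yaw 75.7 grip 0.623 F [ 0.6  0.5 -1.2]
   -> d [47.66 21.39  0.19] w [ 0.003 -0.001  0.003]
```

Request:
drive_tool(increments=[1.9,0.9,0,0,0,0,1,5.7,2.6,0,0,0,0,1,10,4.5,0,0,0,0,1,14.3,6.4,0,0,0,0,1,18.6,8.3,0,0,0,0,1,22.9,10.3,0,0,0,0,1,27.2,12.2,0,0,0,0,1,31.5,14.1,0,0,0,0,1,35.7,16,0,0,0,0,1,40,18,0,0,0,0,1,43.4,19.5,0,0,0,0,1,45.8,20.5,0,0,0,0,1])

```text
clock: 5.1
tool_pos: [662.7, 97.1, 169.2]
ee_rot: [-3.141, 0.001, 1.322]
contact_force: [0.7, -0.2, -0.6]
gripper_width: 0.624
```

Request:
drive_tool(increments=[1.5,0.7,0,0,0,0,1,1.9,0.9,0,0,0,0,1,1.9,0.9,0,0,0,0,1,1.9,0.9,0,0,0,0,1])

```text
clock: 5.5
tool_pos: [675.3, 112.7, 168.2]
ee_rot: [-3.14, 0.002, 1.322]
contact_force: [1.2, -1.1, 0.1]
gripper_width: 0.616
```

Run:
```python
from h import *
go(675.5,111,22,75.5)
p,d=vision.snapshot("scene"); cv2.imwrite("pics/s2.png",p)
```

```text
t 5.5 p [675.3 112.7 168.2] yaw 75.7 grip 0.616 F [ 1.2 -1.1  0.1]
   -> d [-0.13  0.09 14.62] w [-0.002  0.002  0.004]
```

View pics/s2.png

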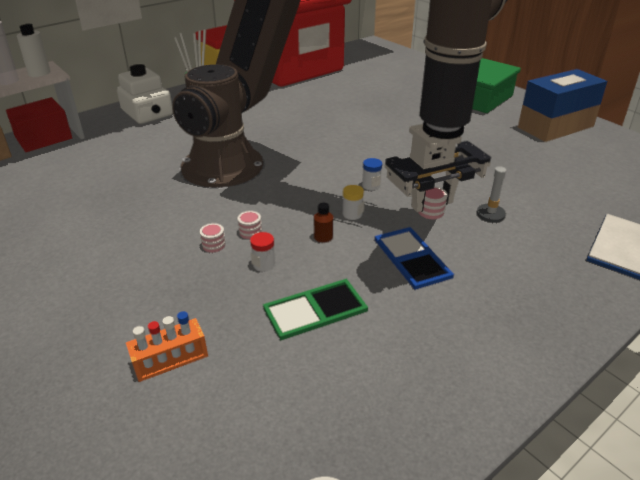

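The stack is held upright at (432,204) above the blue tray, and the other things are still in place. Lowering.

Request:
drive_tool(increments=[-0.1,0.1,2,0,0,0,1,-0.1,0.1,5,0,0,0,1,-0.1,0.1,8,0,0,0,1,-0.1,0.1,10.5,0,0,0,1,-0.1,0.1,12.3,0,0,0,1,-0.1,0.1,13.5,0,0,0,1,-0.1,0.1,14.1,0,0,0,1,-0.1,0.1,14.5,0,0,0,1,-0.1,0.1,14.7,0,0,0,1,-0.1,0.1,14.7,0,0,0,1])

```text
clock: 6.55
tool_pos: [676.2, 111.2, 22.3]
ee_rot: [-3.141, 0.001, 1.322]
contact_force: [-1.0, -0.2, -1.6]
gripper_width: 0.622
```

Request:
drive_tool(increments=[0,0,0.2,0,0,0,1,0,0,0.25,0,0,0,1,0,0,0.25,0,0,0,1])

```text
clock: 6.85
tool_pos: [676.4, 111.4, 20.2]
ee_rot: [3.141, 0.001, 1.322]
contact_force: [0.1, -0.5, 0.9]
gripper_width: 0.623
```

Essentially on the floor, so I release it gently and retreat.

Request:
drive_tool(increments=[0,0,0.05,0,0,0,0.3,0,0,0.05,0,0,0,0.2,0,0,0.05,0,0,0,0.15,0,0,0.05,0,0,0,0.1,0,0,0.05,0,0,0,0.1,0,0,-1,0,0,0,0.1,0,0,-4,0,0,0,0.1,0,0,-8,0,0,0,0,0,0,-12,0,0,0,0,0,0,-15,0,0,0,0,0,0,-16,0,0,0,0])

```text
clock: 7.95
tool_pos: [678.2, 111.9, 185.7]
ee_rot: [3.135, -0.003, 1.322]
contact_force: [-0.4, -0.0, -0.3]
gripper_width: 1.0
```

Run:
```python
from h import *
go(445,-152.5,180,75.5)
```

```text
t 7.95 p [678.2 111.9 185.7] yaw 75.8 grip 1.0 F [-0.4 -0.  -0.3]
   -> d [-31.36 -16.11   0.37] w [ 0.006 -0.003  0.005]
```

Request:
drive_tool(increments=[-2,-1,0,0,0,0,0,-5.5,-2.8,0.1,0,0,0,0,-9.5,-4.9,0.1,0,0,0,0,-13.5,-6.9,0.2,0,0,0,0,-17.5,-9,0.2,0,0,0,0,-21.5,-11.1,0.2,0,0,0,0,-25.3,-13,0.3,0,0,0,0,-28.3,-14.5,0.3,0,0,0,0,-30.3,-15.6,0.4,0,0,0,0,-31.2,-16,0.4,0,0,0,0,-31.4,-16.1,0.4,0,0,0,0,-31.4,-16.1,0.4,0,0,0,0])

```text
clock: 9.15
tool_pos: [445.4, -152.8, 180.0]
ee_rot: [3.135, -0.003, 1.322]
contact_force: [0.4, 0.4, 0.1]
gripper_width: 0.997
```

Run:
```python
from h import *
c=vision.calibration("wrist");p,d=vision.snapshot("wrist"); cv2.imwrite("pics/w3.png",p)
for st,ce in blobs(mask(p,174,6,180,255,100,255),300): print(st,ce,ray("wrist",ce,72,c))
s,_=vision.snapshot("scene"); cv2.imwrite("pics/s3.png",s)
for st,ce in blobs(mask(s,165,179,60,170,150,255)): print('pink',ce,ray("scene",ce,50))
go(445,-152.5,25,75.5)
```

```text
[291, 206, 58, 50, 2012] [318.46172962 229.28280318] [[ 436.54312607 -150.20144231]]
pink [248.41284404 216.57798165] [[ 330.23867467 -114.8752134 ]]
pink [210.96153846 229.56153846] [[ 320.82609395 -208.57990456]]
pink [424.66883117 251.87012987] [[676.24924495 108.71513994]]
t 9.25 p [ 445.7 -152.4  179.8] yaw 75.8 grip 1.003 F [0.4 0.2 0.6]
   -> d [-0.08 -0.16 15.48] w [ 0.006 -0.003  0.005]
```

View pics/s3.png

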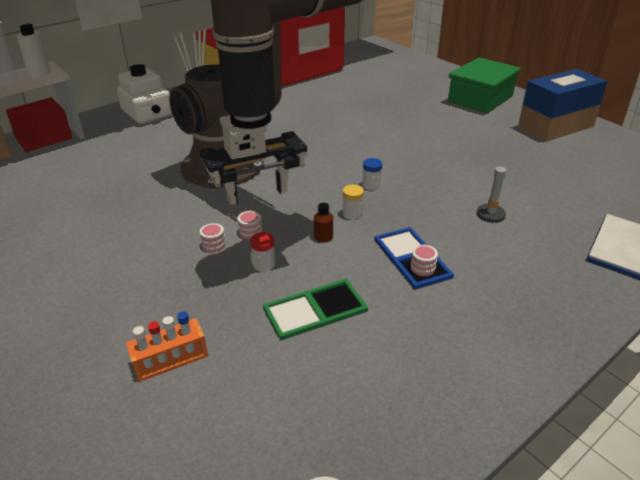

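View pics/w3.png

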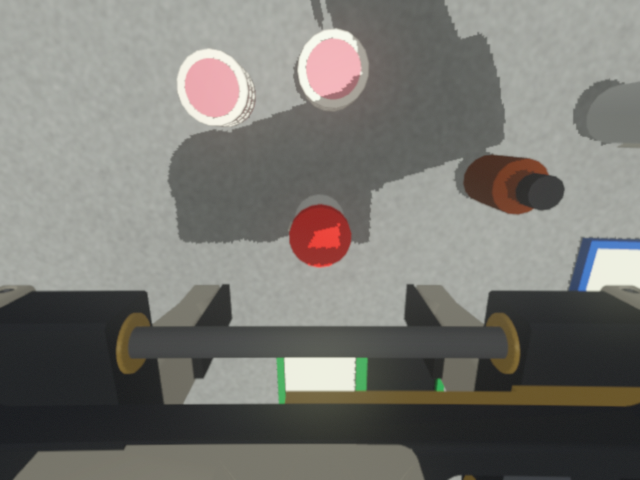

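The scene view shows the petri stack sitting flat in the blue tray's black bay at (425,252), about (676,109). The wrist view shows the red cap at about (320,235). I refine that with a min-enclosing circle.

Run:
```python
from h import *
c=vision.calibration("wrist")
p=cv2.imread("pics/w3.png")
m=mask(p,172,8,130,255,60,255); m=cv2.morphologyEx(m,cv2.MORPH_CLOSE,np.ones((15,15)))
k=max(cv2.findContours(m,0,2)[0],key=cv2.contourArea)
(ce,r)=cv2.minEnclosingCircle(k); print(ce,r,cv2.boundingRect(k),ray("wrist",ce,72,c), ray("wrist",[ce,(ce[0]+r,ce[1])],72,c))
```

```text
(319.79998779296875, 235.5) 30.901397705078125 (289, 205, 62, 62) [[ 441.99132851 -150.02190594]] [[ 441.99132851 -150.02190594]
 [ 448.09248578 -125.9756343 ]]
```

Request:
drive_tool(increments=[0,-0.2,2,0.006,-0.003,0,0,0,-0.2,5,0.006,-0.003,0,0,0,-0.2,8.5,0.006,-0.003,0,0,0,-0.2,11.5,0.006,-0.003,0,0,0,-0.2,13.8,0.006,-0.003,0,0,0,-0.2,15,0.006,-0.003,0,0,0,-0.2,15.5,0.006,-0.003,0,0,0,-0.2,15.5,0.006,-0.003,0,0,0,-0.2,15.5,0.006,-0.003,0,0.5,0,-0.2,15.5,0.006,-0.003,0,1,0,-0.2,15.5,0.006,-0.003,0,1,0,-0.2,15.5,0.006,-0.003,0,1])

```text
clock: 10.45
tool_pos: [445.1, -151.7, 25.3]
ee_rot: [3.14, -0.0, 1.323]
contact_force: [-0.2, -0.1, -0.1]
gripper_width: 0.694
```

Request:
drive_tool(increments=[0,0,0,0,0,0,1,0,0,0,0,0,0,1,0,0,0,0,0,0,1,0,0,0,0,0,0,1])

```text
clock: 10.85
tool_pos: [445.4, -151.7, 25.6]
ee_rot: [3.14, -0.0, 1.323]
contact_force: [-0.3, -0.6, 4.6]
gripper_width: 0.573
```

Request:
drive_tool(increments=[0,0,-1,0,0,0,1,0,0,-3,0,0,0,1,0,0,-6.5,0,0,0,1,0,0,-10,0,0,0,1,0,0,-13,0,0,0,1,0,0,-14.5,0,0,0,1,0,0,-14.5,0,0,0,1,0,0,-14.5,0,0,0,1])

```text
clock: 11.65
tool_pos: [444.8, -151.6, 170.7]
ee_rot: [3.139, -0.001, 1.323]
contact_force: [-0.1, 0.1, -1.4]
gripper_width: 0.572
```

Run:
```python
from h import *
go(587,134,170,75.5)
```

```text
t 11.65 p [ 444.8 -151.6  170.7] yaw 75.8 grip 0.572 F [-0.1  0.1 -1.4]
   -> d [31.17  6.77  0.12] w [ 0.002 -0.001  0.005]
```

Request:
drive_tool(increments=[2,0.4,0,0,0,0,1,5.5,1.2,0,0,0,0,1,9.5,2.1,0,0,0,0,1,13.5,2.9,0,0,0,0,1,17.5,3.8,0,0,0,0,1,21.5,4.7,0,0,0,0,1,25,5.4,0,0,0,0,1,28,6.1,0,0,0,0,1,30,6.5,0,0,0,0,1,31,6.7,0,0,0,0,1,31.2,6.8,0,0,0,0,1,31.2,6.8,0,0,0,0,1])

```text
clock: 12.85
tool_pos: [586.8, 133.5, 170.7]
ee_rot: [3.14, -0.0, 1.322]
contact_force: [0.4, -0.3, -0.5]
gripper_width: 0.577
```

Run:
```python
from h import *
go(587,134,31,75.5)
```

```text
t 12.85 p [586.8 133.5 170.7] yaw 75.8 grip 0.577 F [ 0.4 -0.3 -0.5]
   -> d [ 5.000e-02 -1.000e-02  1.397e+01] w [ 0.001 -0.     0.005]
```

Request:
drive_tool(increments=[0,0,2,0,0,0,1,0,0,5,0,0,0,1,0,0,8,0,0,0,1,0,0,10.5,0,0,0,1,0,0,12,0,0,0,1,0,0,13,0,0,0,1,0,0,13.5,0,0,0,1,0,0,13.8,0,0,0,1,0,0,14,0,0,0,1,0,0,14,0,0,0,1,0,0,14,0,0,0,1])

```text
clock: 13.95
tool_pos: [587.3, 133.6, 31.3]
ee_rot: [3.14, -0.001, 1.322]
contact_force: [0.4, -0.7, -0.5]
gripper_width: 0.571
```

Request:
drive_tool(increments=[0,0,0.1,0,0,0,1,0,0,0.1,0,0,0,1,0,0,0.1,0,0,0,0.36,0,0,0.1,0,0,0,0.25,0,0,0.1,0,0,0,0.15,0,0,0.1,0,0,0,0.1,0,0,0.1,0,0,0,0.1,0,0,-1,0,0,0,0.1,0,0,-4,0,0,0,0.1,0,0,-8,0,0,0,0,0,0,-12,0,0,0,0,0,0,-15,0,0,0,0])

```text
clock: 15.15
tool_pos: [587.6, 133.8, 185.1]
ee_rot: [3.137, -0.003, 1.323]
contact_force: [1.3, 1.0, -0.1]
gripper_width: 0.995
```

Run:
```python
from h import *
go(445.5,14,190,167)
```

```text
t 15.15 p [587.6 133.8 185.1] yaw 75.8 grip 0.995 F [ 1.3  1.  -0.1]
   -> d [-15.1  -10.84  -0.58] w [ 0.006  0.002 -1.592]
```

Request:
drive_tool(increments=[-0.8,-0.5,0,0,0,-0.1,0,-2.3,-1.6,-0.1,0,0,-0.24,0,-4,-2.9,-0.1,0,0,-0.38,0,-5.8,-4.2,-0.2,0,0,-0.52,0,-7.5,-5.4,-0.3,0,0,-0.67,0,-9.2,-6.6,-0.3,0,0,-0.82,0,-11,-7.9,-0.4,0,0,-0.97,0,-12.5,-9,-0.4,0,0,-1.12,0,-13.8,-9.9,-0.5,0,0,-1.27,0,-14.6,-10.5,-0.5,0,0,-1.41,0,-15,-10.8,-0.6,0,0,-1.52,0,-15.1,-10.8,-0.6,0,0,-1.59,0])

```text
clock: 16.35
tool_pos: [445.4, 13.5, 191.3]
ee_rot: [3.138, 0.006, 2.917]
contact_force: [-0.7, 0.5, -1.0]
gripper_width: 0.996
```

Request:
drive_tool(increments=[0,0,0,0,0,0,0,0,0,0,0,0,0,0])

```text
clock: 16.55
tool_pos: [445.5, 13.4, 192.1]
ee_rot: [3.138, 0.007, 2.915]
contact_force: [-0.1, 0.2, 0.6]
gripper_width: 1.001
```

Run:
```python
from h import *
go(445.5,14,32,167)
p,d=vision.snapshot("wrist"); cv2.imwrite("pics/w4.png",p)
c=vision.calibration("wrist")
m=mask(p,0,14,110,255,20,200)
for st,ce in blobs(m,300): print(st,ce,ray("wrist",ce,58,c))
for st,ce in blobs(mask(p,20,34,130,255,100,255),300): print('yellow',st,ce,ray("wrist",ce,72,c))
s,_=vision.snapshot("scene"); cv2.imwrite("pics/s4.png",s)
for st,ce in blobs(mask(s,174,6,180,255,120,255)): print('red',st,ce,ray("scene",ce,77))
```

```text
t 16.55 p [445.5  13.4 192.1] yaw 167.0 grip 1.001 F [-0.1  0.2  0.6]
   -> d [ 1.200e-01 -1.000e-02  1.601e+01] w [0.004 0.007 0.   ]
[293, 200, 50, 54, 1384] [318.16763006 221.31213873] [[443.04186877   3.67550706]]
[194, 358, 38, 35, 326] [218.7791411  370.86196319] [[574.03693926 130.91722809]]
yellow [116, 315, 30, 58, 560] [124.71071429 344.87321429] [[642.74823582  74.9832346 ]]
yellow [499, 314, 21, 59, 480] [511.34791667 345.11666667] [[295.92058966 153.27986642]]
yellow [352, 357, 48, 15, 523] [375.64435946 362.55640535] [[420.05456228 145.30710627]]
yellow [313, 387, 327, 19, 4163] [501.14364641 396.46865241] [[309.47127695 208.18031611]]
red [270, 0, 24, 9, 148] [282.38513514   3.58783784] [[-1144.73927983  1015.99798977]]
red [393, 214, 22, 13, 221] [403.86877828 219.74660633] [[589.88274541 129.50781084]]
red [149, 322, 10, 8, 62] [153.09677419 325.40322581] [[ 543.97702117 -446.38690105]]
```

View pics/w4.png

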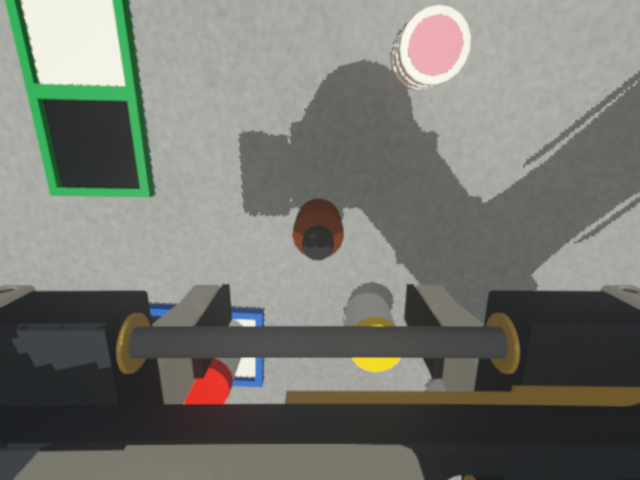

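View pics/s4.png

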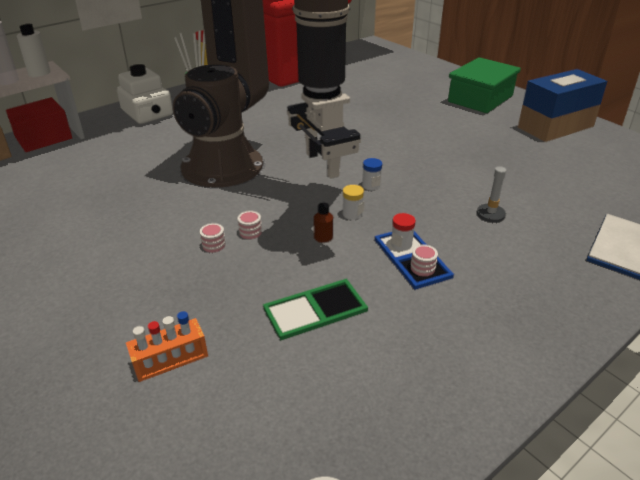

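The red jar is in the blue tray's white bay at (404,220), upright. The wrist view shows the bottle cap at about (318,242).

Run:
```python
from h import *
print(ray("wrist",[318,242],90), ray("wrist",[[293,228],[344,228]],58))
go(445.5,14,33,167)
```

```text
[[444.96528586  12.5312242 ]] [[465.79312318   4.59258613]
 [422.30164933  14.50534928]]
t 16.65 p [445.5  13.5 191.7] yaw 167.0 grip 1.001 F [ 0.3 -0.  -0.2]
   -> d [ 1.000e-01 -1.000e-02  1.587e+01] w [0.004 0.006 0.001]
```

Request:
drive_tool(increments=[0.1,0,2,0.004,0.006,0,0,0.1,0,5,0.004,0.006,0,0,0.1,0,8.5,0.004,0.006,0,0,0.1,0,11.5,0.004,0.006,0,0,0.1,0,14,0.004,0.006,0,0,0.1,0,15.3,0.004,0.006,0,0,0.1,0,15.8,0.004,0.006,0,0,0.1,0,15.9,0.004,0.006,0,0,0.1,0,15.9,0.004,0.006,0,0.5,0.1,0,15.9,0.004,0.006,0,1,0.1,0,15.9,0.004,0.006,0,1,0.1,0,15.9,0.004,0.006,0,1])

```text
clock: 17.85
tool_pos: [445.9, 14.3, 33.2]
ee_rot: [3.141, 0.001, 2.915]
contact_force: [0.0, 0.5, -0.4]
gripper_width: 0.703
```

Request:
drive_tool(increments=[0,0,0,0,0,0,1,0,0,0,0,0,0,1,0,0,0,0,0,0,1,0,0,0,0,0,0,1,0,0,0,0,0,0,1])

```text
clock: 18.35
tool_pos: [446.1, 14.3, 33.5]
ee_rot: [3.141, 0.001, 2.915]
contact_force: [-1.8, -0.1, 5.4]
gripper_width: 0.513
```

Request:
drive_tool(increments=[0,0,-1,0,0,0,1,0,0,-3,0,0,0,1,0,0,-6.5,0,0,0,1,0,0,-10,0,0,0,1,0,0,-13,0,0,0,1,0,0,-14.5,0,0,0,1,0,0,-14.5,0,0,0,1,0,0,-14.5,0,0,0,1])

```text
clock: 19.15
tool_pos: [445.3, 14.2, 178.2]
ee_rot: [3.141, 0.001, 2.915]
contact_force: [1.2, -0.6, -2.5]
gripper_width: 0.518
```

Run:
```python
from h import *
go(615,-194.5,175,167)
```

```text
t 19.15 p [445.3  14.2 178.2] yaw 167.0 grip 0.518 F [ 1.2 -0.6 -2.5]
   -> d [-21.22 -16.53   0.33] w [0.001 0.001 0.   ]
```

Request:
drive_tool(increments=[-1.5,-1.2,0,0,0,0,1,-4,-3.1,0,0,0,0,1,-7,-5.5,0.1,0,0,0,1,-10,-7.8,0.2,0,0,0,1,-13,-10.1,0.2,0,0,0,1,-16,-12.5,0.2,0,0,0,1,-18.5,-14.4,0.3,0,0,0,1,-20.3,-15.8,0.3,0,0,0,1,-21,-16.4,0.3,0,0,0,1,-21.2,-16.5,0.3,0,0,0,1,-21.2,-16.5,0.3,0,0,0,1,-21.2,-16.5,0.3,0,0,0,1])

```text
clock: 20.35
tool_pos: [614.3, -193.3, 175.1]
ee_rot: [3.14, 0.001, 2.916]
contact_force: [-0.6, 0.3, -1.4]
gripper_width: 0.519
```

Run:
```python
from h import *
go(615,-194.5,39,167)
```

```text
t 20.35 p [ 614.3 -193.3  175.1] yaw 167.1 grip 0.519 F [-0.6  0.3 -1.4]
   -> d [-0.09 -0.12 13.61] w [0.001 0.001 0.001]
```

Request:
drive_tool(increments=[-0.1,-0.1,2,0,0,0,1,-0.1,-0.1,5,0,0,0,1,-0.1,-0.1,8,0,0,0,1,-0.1,-0.1,10.5,0,0,0,1,-0.1,-0.1,12,0,0,0,1,-0.1,-0.1,13,0,0,0,1,-0.1,-0.1,13.4,0,0,0,1,-0.1,-0.1,13.6,0,0,0,1,-0.1,-0.1,13.6,0,0,0,1,-0.1,-0.1,13.6,0,0,0,1])

```text
clock: 21.35
tool_pos: [615.7, -194.4, 40.1]
ee_rot: [3.14, 0.002, 2.916]
contact_force: [0.1, 1.4, -1.3]
gripper_width: 0.515
```

Request:
drive_tool(increments=[0,0,0.15,0,0,0,1,0,0,0.2,0,0,0,1,0,0,0.2,0,0,0,1])

```text
clock: 21.65
tool_pos: [616.0, -194.4, 38.6]
ee_rot: [3.14, 0.003, 2.916]
contact_force: [-1.1, 0.1, 1.9]
gripper_width: 0.518
```

Request:
drive_tool(increments=[0,0,0,0,0,0,0.4,0,0,0,0,0,0,0.3,0,0,0,0,0,0,0.2,0,0,0,0,0,0,0.1,0,0,0,0,0,0,0.1,0,0,-1,0,0,0,0.1,0,0,-4,0,0,0,0.1,0,0,-8,0,0,0,0,0,0,-12,0,0,0,0,0,0,-14.5,0,0,0,0,0,0,-15,0,0,0,0])

```text
clock: 22.75
tool_pos: [617.4, -195.0, 193.8]
ee_rot: [3.14, 0.01, 2.916]
contact_force: [0.1, -0.1, -0.7]
gripper_width: 1.001
```

Run:
```python
from h import *
go(418,128,190,167)
s,_=vision.snapshot("scene"); cv2.imwrite("pics/s5.png",s)
```

```text
t 22.75 p [ 617.4 -195.   193.8] yaw 167.1 grip 1.001 F [ 0.1 -0.1 -0.7]
   -> d [26.65 27.03  0.17] w [0.002 0.01  0.002]
```

View pics/s5.png

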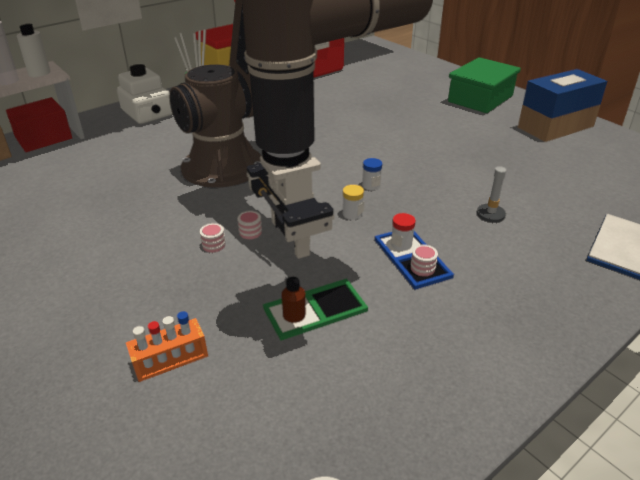

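The bottle stands upright in the green tray's white bay at (293,302). The yellow jar is next.

Request:
drive_tool(increments=[1.5,1.5,0,0,0,0,0,4.3,4.4,0,0,0,0,0,7.6,7.7,0,0,0,0,0,11,11.1,0,0,0,0,0,14.4,14.5,0,0,0,0,0,17.8,18,0,0,0,0,0,21,21.3,0,0,0,0,0,23.8,24.1,0.1,0,0.01,0,0,25.7,26,0.1,0,0.01,0,0,26.5,26.9,0.2,0,0.01,0,0,26.7,27,0.2,0,0.01,0,0,26.7,27,0.2,0,0.01,0,0])

```text
clock: 24.0
tool_pos: [416.8, 127.8, 188.5]
ee_rot: [3.14, -0.002, 2.917]
contact_force: [0.8, -0.1, 0.7]
gripper_width: 1.003
```

Run:
```python
from h import *
p,d=vision.snapshot("wrist"); cv2.imwrite("pics/w6.png",p)
m=mask(p,18,36,120,255,80,255);m[300:]=0; m=cv2.morphologyEx(m,cv2.MORPH_CLOSE,np.ones((15,15)))
k=max(cv2.findContours(m,0,2)[0],key=cv2.contourArea)
(ce,r)=cv2.minEnclosingCircle(k); print(ce,r,cv2.boundingRect(k), ray("wrist",[ce,(ce[0]+r,ce[1])],72))
go(418,128,26,167)
```

```text
(317.44085693359375, 239.3800048828125) 30.487701416015625 (288, 209, 60, 61) [[416.63877285 128.49742845]
 [391.92622001 134.1668775 ]]
t 24.05 p [417.1 127.5 188.5] yaw 167.1 grip 1.001 F [ 0.8  0.  -0. ]
   -> d [-0.11  0.04 16.25] w [ 0.002 -0.002  0.001]
```

View pics/w6.png

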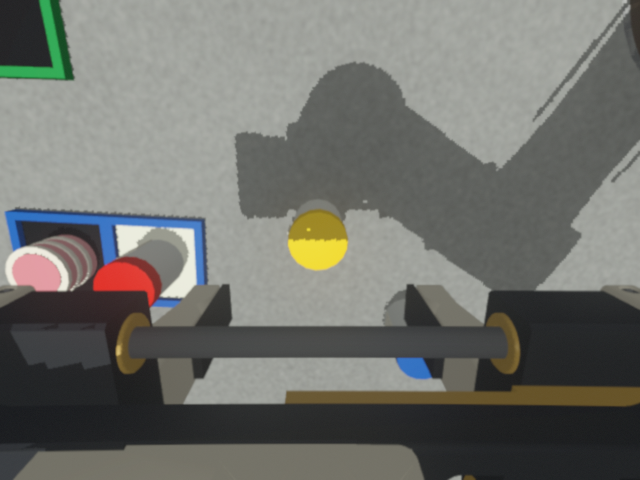

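The yellow cap is at (317,239), which gives (416.6,128.5), and the circle radius matches the cap. The blue jar is well clear. Going down.

Request:
drive_tool(increments=[0,0,2,0,0,0,0,0,0,5,0,0,0,0,0,0,8.5,0,0,0,0,0,0,12,0,0,0,0,0,0,14.5,0,0,0,0,0,0,15.8,0,0,0,0,0,0,16.2,0,0,0,0,0,0,16.3,0,0,0,0,0,0,16.3,0,0,0,0.5,0,0,16.3,0,0,0,1,0,0,16.3,0,0,0,1,0,0,16.3,0,0,0,1])

```text
clock: 25.25
tool_pos: [417.1, 128.1, 26.1]
ee_rot: [3.139, -0.001, 2.916]
contact_force: [0.3, -0.8, 0.7]
gripper_width: 0.695
```

Request:
drive_tool(increments=[0,0,0,0,0,0,1,0,0,0,0,0,0,1,0,0,0,0,0,0,1,0,0,0,0,0,0,1,0,0,0,0,0,0,1])

```text
clock: 25.75
tool_pos: [417.2, 128.3, 26.4]
ee_rot: [3.139, -0.001, 2.916]
contact_force: [-1.8, 0.3, 5.9]
gripper_width: 0.575
```

Request:
drive_tool(increments=[0,0,-1,0,0,0,1,0,0,-3,0,0,0,1,0,0,-6.5,0,0,0,1,0,0,-10,0,0,0,1,0,0,-13,0,0,0,1,0,0,-14.5,0,0,0,1,0,0,-14.5,0,0,0,1,0,0,-14.5,0,0,0,1])

```text
clock: 26.55
tool_pos: [417.0, 127.7, 171.5]
ee_rot: [3.138, -0.001, 2.916]
contact_force: [-0.5, -0.8, -0.4]
gripper_width: 0.569
```

Run:
```python
from h import *
go(636,-103.8,170,167)
```

```text
t 26.55 p [417.  127.7 171.5] yaw 167.1 grip 0.569 F [-0.5 -0.8 -0.4]
   -> d [-26.52 -17.67   0.06] w [ 0.003 -0.001  0.001]
```

Request:
drive_tool(increments=[-1.6,-1.1,0,0,0,0,1,-4.5,-3,0,0,0,0,1,-8,-5.3,0,0,0,0,1,-11.8,-7.9,0,0,0,0,1,-15.6,-10.4,0,0,0,0,1,-19.2,-12.8,0,0,0,0,1,-22.4,-14.9,0,0,0,0,1,-24.8,-16.5,0,0,0,0,1,-26.1,-17.4,0,0,0,0,1,-26.5,-17.7,0,0,0,0,1,-26.5,-17.7,0,0,0,0,1,-26.5,-17.7,0,0,0,0,1])

```text
clock: 27.75
tool_pos: [634.9, -103.3, 170.3]
ee_rot: [3.138, -0.002, 2.917]
contact_force: [-0.1, 0.1, 0.0]
gripper_width: 0.574
```

Run:
```python
from h import *
go(636,-103.8,32,167)
```

```text
t 27.75 p [ 634.9 -103.3  170.3] yaw 167.1 grip 0.574 F [-0.1  0.1  0. ]
   -> d [-0.14 -0.08 13.83] w [ 0.004 -0.002  0.002]
```

Request:
drive_tool(increments=[-0.1,-0.1,2,0.004,0,0,1,-0.1,-0.1,5,0.004,0,0,1,-0.1,-0.1,8,0.004,0,0,1,-0.1,-0.1,10.5,0.004,0,0,1,-0.1,-0.1,12,0.004,0,0,1,-0.1,-0.1,13,0.004,0,0,1,-0.1,-0.1,13.5,0.004,0,0,1,-0.1,-0.1,13.8,0.004,0,0,1,-0.1,-0.1,13.8,0.004,0,0,1,-0.1,-0.1,13.8,0.004,0,0,1])

```text
clock: 28.75
tool_pos: [636.0, -103.8, 33.2]
ee_rot: [-3.142, -0.001, 2.917]
contact_force: [-0.4, 0.1, 0.4]
gripper_width: 0.572
```

Request:
drive_tool(increments=[0,0,0.1,0,0,0,1,0,0,0.15,0,0,0,1,0,0,0.15,0,0,0,1])

```text
clock: 29.05
tool_pos: [636.1, -103.9, 31.8]
ee_rot: [3.142, -0.0, 2.917]
contact_force: [0.1, -1.0, -0.9]
gripper_width: 0.575
```

Request:
drive_tool(increments=[0,0,0.05,0,0,0,1,0,0,0.05,0,0,0,1,0,0,0.05,0,0,0,0.36,0,0,0.05,0,0,0,0.25,0,0,0.05,0,0,0,0.15,0,0,0.05,0,0,0,0.1,0,0,0.05,0,0,0,0.1,0,0,-1,0,0,0,0.1,0,0,-4,0,0,0,0.1,0,0,-8,0,0,0,0,0,0,-12,0,0,0,0,0,0,-16,0,0,0,0])

```text
clock: 30.25
tool_pos: [636.0, -104.0, 194.4]
ee_rot: [3.142, 0.0, 2.917]
contact_force: [1.2, -0.6, -0.7]
gripper_width: 0.994
```

Request:
drive_tool(increments=[1,0,-1,0,0,0,0,4,0,-2,0,0,0,0,8,0,-3,0,0,0,0,12,0,-4,0,0,0,0,15,0,-5,0,0,0,0,16,0,-5,0,0,0,0,16,0,-5,0,0,0,0])

```text
clock: 30.95
tool_pos: [479.1, -68.1, 245.5]
ee_rot: [3.14, 0.002, 2.918]
contact_force: [0.4, -0.5, 0.5]
gripper_width: 1.001
```

Run:
```python
from h import *
go(500,0,250,167)
t0=cv2.imread("pics/top0.png"); s0=cv2.imread("pics/scene0.png")
t,_=vision.snapshot("top"); s,_=vision.snapshot("scene"); cv2.imwrite("pics/t7.png",t); cv2.imwrite("pics/s7.png",s)
R={'red':(174,6,180,255,120,255,77),'yellow':(22,32,150,255,120,255,77),'blue':(105,125,150,255,80,255,72),'pink':(165,179,60,170,150,255,50),'orange':(8,18,180,255,150,255,30)}
for k,r in R.items():
  for n,i in(("top",t),("scene",s)):
    for st,ce in blobs(mask(i,*r[:6])):
        w=ray(n,ce,r[6])[0]
        if 200<w[0]<900 and abs(w[1])<600: print(k,n,np.round(ce,1),np.round(w,1))
print(cv2.absdiff(s0,s)[150:240,470:520].max(), cv2.absdiff(s0,s)[150:190,360:385].max())
```

```text
t 30.95 p [479.1 -68.1 245.5] yaw 167.2 grip 1.001 F [ 0.4 -0.5  0.5]
   -> d [-0.53  7.1  -0.43] w [0.001 0.002 0.003]
red scene [403.8 219.7] [589.8 129.4]
red scene [153.1 325.4] [ 544.1 -446.4]
yellow scene [337.2 274.8] [ 640.6 -105. ]
blue top [259.6 146.3] [700.1 114.7]
blue top [196.8 278. ] [343.3 269. ]
blue scene [372.6 163.2] [352.7 254.3]
blue scene [413.4 265.7] [710.2  35.9]
blue scene [182.3 315.6] [ 549.1 -392.4]
pink top [343.5 287.8] [ 322.4 -110.2]
pink top [379.7 291.8] [ 312.  -204.3]
pink scene [248.5 216.8] [ 331.3 -115.2]
pink scene [211.  229.6] [ 320.8 -208.6]
pink scene [424.7 251.8] [676.1 108.8]
orange top [461.3 200.1] [ 564.6 -435.6]
orange scene [165.  341.9] [ 548.4 -434.7]
orange scene [171.8 365.7] [ 606.5 -449.8]
4 151
```

View pics/s7.png

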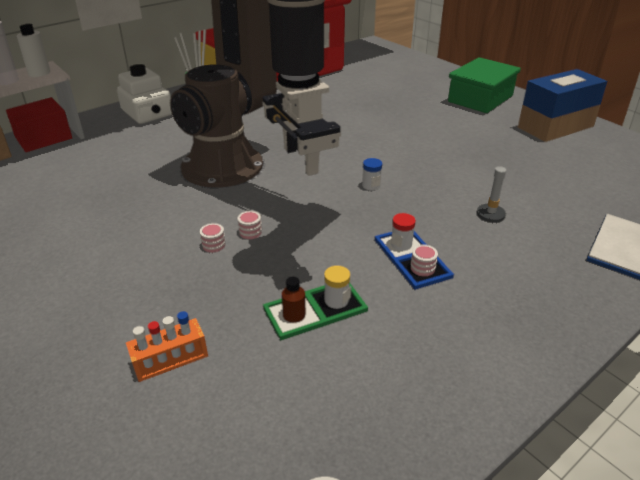

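View pics/t7.png

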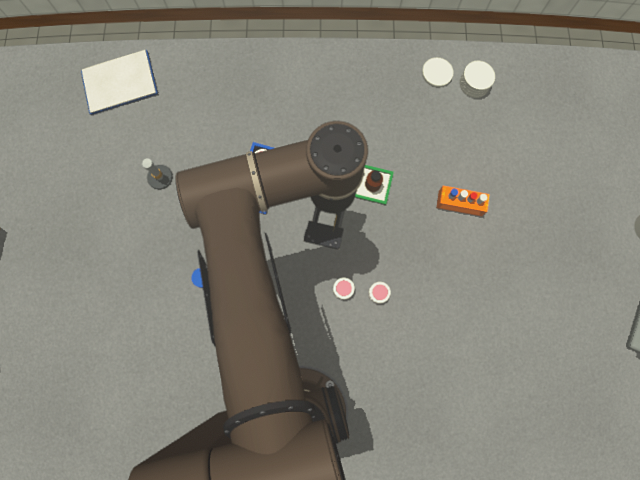

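The scene view shows all four things upright in their bays: red (404,220), petri (425,252), bottle (293,302) and yellow (337,275). The blue jar, burner and rack are at their start pixels. The top view is partly hidden by the arm, but the bottle in its bay, the burner and the rack agree. Handing in.

```bash
python3 -c "
from cell import manip
print(manip.finish_job(), manip.get_obs()['clock'])"
```

```text
the job is handed in; nothing more can be done
the job is handed in; nothing more can be done
```

I placed all four things in their bays and handed the job in just after 31 s on the robot's clock. For the petri stack I took the one of the three that was farthest to the robot's right.

| Thing | Bay | Position in the last scene picture (mm) | Bay centre I measured (mm) |
|---|---|---|---|
| Red jar | blue tray, white | (590, 129) | (587, 134) |
| Petri stack | blue tray, black | (676, 109) | (675.5, 111) |
| Amber bottle | green tray, white | checked by eye only; released with the tool at (616, -194) | (615, -194.5) |
| Yellow jar | green tray, black | (641, -105) | (636, -104) |

- **Kit things:** all four looked upright and flat in the last scene picture. I let each go at its expected floor height, to within about 1–2 mm. Some of the 3–5 mm offset on the jars comes from visible cap sides pulling the colour centre, and all are well inside 22 mm.
- **Things to leave:** the blue jar and the rack are within 0.1 px of their start. The burner's part of the scene picture is unchanged.
- **Checks that did not work fully:** the arm hid the red, yellow and petri placements in the last top picture, so those rest on the scene camera alone. A blunt before-and-after comparison near the blue jar showed a large difference. I put that down to the yellow jar's removal beside it, since the blue cap itself had not moved.

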